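# Free the seized clamp knob and feed the toy car home

## Robot

A 6-joint arm with a two-finger parallel gripper is mounted at the origin on the work surface. World frame = base frame: x ahead of the robot, y to its left, z up, the work surface at z = 0. Lengths are in m, angles in rad, forces in N, time in s.
With the tool pointing down it reaches from about 0.35 to 0.925 m from the base axis. Payload 6.4 kg.
Tool frame: the origin (TCP) lies between the finger pads; the fingertips stand 25 mm ahead of it and the grasp point (between the pads) lies 6 mm ahead of it; z points along the fingers, y is the line along which they close (so a half turn about z gives the same grasp; the last joint's range is limited). The gripper opens to 94 mm and grips with 3 to 60 N. Pads are 16 mm wide; open, the fingers measure 119 mm over their backs; the gripper's body (75 mm by 177 mm) begins 78 mm behind the grasp point.
Start: joints at [0.943, 0.245, 1.558, -0, 1.339, -0.174], TCP at [0.285, 0.584, 0.23] pointing down, gripper open.
Joint ranges: [-3.13, 3.13], [-1.02, 2.26], [0.13, 2.54], [-0.95, 4.09], [0.21, 2.88], [-2.74, 2.74]. Speed limits (rad/s): [2.57, 2.57, 3.14, 3.14, 3.14, 3.14].

## Interface

Orientations are given as a unit quaternion [x, y, z, w].
In Python, from station import manip, vision, models gives the robot as it stands. Calls block until the motion is done:
- manip.goto(position, orientation): joint-space move of the TCP to a pose.
- manip.move_l(position, rotation=None, rate=0.15, until_force=None): straight line of the TCP; rotation=None keeps the orientation; rate is the mean speed in m/s. With until_force (N) it stops when the force on the tool has changed by that much, and returns True; else False.
- manip.goto_joints(angles): joint-space move.
- manip.open_jaws() and manip.close(): open the fingers fully, or close them until they stop; the grip force is fixed at half the most.
- manip.dwell(seconds).
- manip.ik(position, orientation): joint angles nearest the present ones, or None.
- manip.sense(): the state.
- vision.get_image(name): name is "scene" or "top" or "wrist"; returns the picture (384x512x3 uint8, red, green, blue); there is no depth.
- vision.get_calibration(name): a dict with "vertical_fov" (degrees; the focal length in pixels is half the picture's height over the tangent of half this angle, whatever the lens; pixels are square), "cx", "cy" (the principal point, pixels), "origin" and "orientation" of the camera in the world; the wrist camera has in their place "mount" (4x4, takes a point from camera to tool coordinates, whose origin is the TCP and whose axes are the flange's). Camera axes: x right, y up, looking along -z (the intrinsics and any distortion apply to the point x, -y, -z); pixel columns grow to the right and rows downward; lengths in m; the calibration is good to about 2 mm. A picture is of the moment at which its call begins: read the wrist's pose just before it. get_calibration takes no time and is no camera call.
A pose or a line that the arm cannot do raises manip.PlanningError and nothing moves.
- manip.job_done(): hands the job in; it is judged then, once.
Trained networks look in the newest picture that a camera, given by its name, has taken for a name from the list of things; names that differ only in an ending like _2 or _b are one class to them, and where a whole thing is asked for, a point or a joint stands for the part that bears it (a point fixed in the world has none). Each returns a list of dicts, best first, with "score" (0 to 1); they miss things now and then, are a little off and sometimes report something else, mostly with a low value. They report only what shows in the picture. A call takes as long as a camera call. They do not tell look-alikes from the thing itself.
- models.spot_in(label, camera): "rect" ([left, top, right, bottom] in pixels, round what is visible of it).
- models.regions_of(label, camera): "pixels" (384x512 bool, what is visible of it) and "rect" ([left, top, right, bottom] in pixels, round what is visible of it).
- models.place_of(label, camera): "point" ([column, row] in pixels: a listed point, or the origin of a listed thing).
The state is a dict: "time_s": time; "joint_positions": joint angles; "joint_velocities": joint speeds; "joint_efforts": joint torques, N m; "position": TCP position; "tool_rot": TCP orientation; "ft_force": force on the tool from outside, world axes, zero at the start; "wrist_torque": the same for the moment, N m; "finger_gap": finger opening in m; "gripper_force": force on a finger pad.
Only numpy, scipy, OpenCV 4.12 (cv2) and the standard library are available. Lean on these libraries where they do the work, as an engineer would, in place of code of your own. Each camera call takes 0.05 s, during which the arm holds its last target. There are 200 camera calls.

## Task

The winged knob of the clamp fixture has seized with its keeper arm across the car's track. Work it loose with short strokes back and forth, without forcing it, then turn it fully open (anticlockwise seen from above). Then slide the toy car along the track, keeping it down on the bed, until its nose is against the end stop, and let go; leave the other things on the bench where they are.

Things in the scene. Friction and masses are not known exactly. Their poses are not given: they have to be found in the camera images.
- fixture: Dark steel clamp fixture fixed to the bench (place and yaw vary). Origin on the bench, z up; base plate spans x -105 to 85, y -175 to 175 mm, 20 mm thick. The car's track runs along y, centred on x = 45 mm, open at its -y end. A round grey clamp head, 100 mm across, stands at x = -50, y = 30 mm up to z = 70 mm and carries the knob.
- track_end (a point): Point on the bed (20 mm above the bench) at the face of the pale metal end stop, middle of the track: fixture x = 45, y = 160 mm; axes as the fixture's, the track runs to it along +y. The stop is 84 mm wide, 35 mm above the bed. Bed level; white guide rails with inner faces 60 mm apart, 10 mm high.
- knob (a joint): Turn of the knob in rad, growing anticlockwise seen from above; 0 = keeper square across the track. Seized: play about -0.22 to 0.25, stiff drag 0.25 N m, stays where left. Strokes that alternate wear it free: each must reach 0.16 or more to one side and rest there 0.2 s. 4 to 8 strokes (unknown) are needed. Over 60 N breaks it. Freed: same drag, opens to a stop at 1.70; 1.4 is clear of the track.
- knob_axis (a point): On the knob's vertical axis, 98 mm above the bench, at half height of the wings; turns with the knob. Wings: one upright steel bar along this point's y, 140 mm long (70 each side), 14 mm thick, from 84 to 112 mm above the bench; boss 26 mm across in the middle, up to 116 mm. Under it a round cap 94 mm across, top at 84.5 mm. The keeper arm points along +x.
- keeper (a point): Middle of the keeper arm's toe, an upright steel block 20 by 22 by 40 mm that bars the track, 55 mm above the bench, 95 mm from the knob's axis along knob_axis +x, reaching down to 35 mm above the bench. The arm is 22 mm wide, top at 82 mm above the bench; it turns with the knob.
- car: The toy car in the track, 110 mm long along its own y (nose to +y), 56 mm wide over the wheels, 48 mm high, about 0.16 kg; red body, dark wheels that do not turn (it slides). Origin under its centre, on the bed. Flat tail face 46 mm wide, from 8 to 30 mm above the bed. Home, its centre lies 55 mm before track_end.
- spare_car: A second car of the same kind, standing on the bench away from the fixture; origin under its centre. Leave alone.
- tape_roll: Paper tape roll lying flat, 100 mm across, 24 mm high, origin under its centre. Leave alone.
- oil_bottle: Small upright white bottle, 38 mm across, 105 mm high, origin under its centre. Leave alone.
- driver: Black-handled screwdriver lying on the bench, 190 mm long along its own x. Leave alone.
Mind the look-alikes: they are no part of the job. What is shaped like the car but green or orange is not meant.

How it is judged:
By the outcome, as a careful person would: the job done as asked, in the order asked, and still so for the second after the job is handed in, with the robot touching nothing.
It also fails if it takes over 67 s, if anything falls off the work surface, if the arm or the gripper's body presses on something with over 40 N, if the wrist force passes 120 N, or if a joint passes its speed limit or range.

## Working session

There is one attempt and no reset: what is moved stays moved. The work goes in short steps, each a Python script; the robot and the scene stay as the last script left them, time stands still between calls to the robot, and variables do not carry over. Pictures are saved under pics/ and viewed, at most 10 in all, crops included, and the job is handed in when it is done.

```bash
ls; mkdir -p pics
cat > h.py <<'E'
import numpy as np, cv2, json
from scipy.spatial.transform import Rotation as R
from station import manip, vision, models
def cal(name):
    c=vision.get_calibration(name); return c
def pose(name):
    c=cal(name)
    if 'mount' in c:
        s=manip.sense(); T=np.eye(4);T[:3,:3]=R.from_quat(s['tool_rot']).as_matrix();T[:3,3]=s['position']
        return T@np.array(c['mount'])
    T=np.eye(4);T[:3,:3]=R.from_quat(c['orientation']).as_matrix();T[:3,3]=c['origin'];return T
def K(c):
    f=192/np.tan(np.radians(c['vertical_fov'])/2)
    return np.array([[f,0,c['cx']],[0,f,c['cy']],[0,0,1]])
def dist(c):
    for k in c:
        if 'dist' in k: return np.array(c[k],float) if not isinstance(c[k],dict) else c[k]
    return np.zeros(5)
def back(name,px,z,T=None):
    c=cal(name);T=pose(name) if T is None else T
    u=cv2.undistortPoints(np.array([[px]],float),K(c),dist(c))[0,0]
    d=T[:3,:3]@np.array([u[0],-u[1],-1]);o=T[:3,3]
    return o+d*(z-o[2])/d[2]
def proj(name,P,T=None):
    c=cal(name);T=pose(name) if T is None else T
    p=(np.atleast_2d(P)-T[:3,3])@T[:3,:3]; p=p*[1,-1,-1]
    return cv2.projectPoints(p,np.zeros(3),np.zeros(3),K(c),dist(c))[0][:,0]
def save(img,n): cv2.imwrite('pics/'+n+'.png',cv2.cvtColor(img,cv2.COLOR_RGB2BGR))
E
python3 - <<'E'
from h import *
for n in("scene","top","wrist"): print(n,cal(n))
t=vision.get_image("top");s=vision.get_image("scene");w=vision.get_image("wrist")
save(cv2.resize(t,(800,600)),"top0");save(s,"scene0")
s=manip.sense();print(s['time_s'],s['tool_rot'],s['ft_force'])
Z=dict(track_end=.02,knob_axis=.098,keeper=.055,car=.02,fixture=0)
for cam in("top","scene"):
  for l,z in Z.items():
    for r in models.place_of(l,cam)[:3]: print(cam,l,round(r['score'],2),np.round(r['point'],1),back(cam,r['point'],z).round(4))
E
```

```text
pics
scene {'vertical_fov': 55.557714146599025, 'cx': 256.40705642045873, 'cy': 190.51457469545593, 'origin': array([1.04424003, 0.00864994, 0.76106841]), 'orientation': array([0.20608834, 0.22921664, 0.70599127, 0.63762344])}
top {'vertical_fov': 43.67208754304955, 'cx': 247.73618798343946, 'cy': 193.27971754068676, 'origin': array([ 0.41206674, -0.04361596,  1.25633629]), 'orientation': array([-0.05802302,  0.04417815,  0.70863285, -0.70179847])}
wrist {'vertical_fov': 59.075522078085065, 'cx': 259.2369051281554, 'cy': 193.80477266734715, 'mount': array([[ 8.15721569e-04,  9.71414812e-01,  2.37387020e-01,
         6.80920686e-02],
       [ 9.99999660e-01, -7.64381783e-04, -3.08313009e-04,
        -6.15886335e-04],
       [-1.18045510e-04,  2.37387191e-01, -9.71415106e-01,
        -1.55034961e-01],
       [ 0.00000000e+00,  0.00000000e+00,  0.00000000e+00,
         1.00000000e+00]])}
0.15 [ 2.24963709e-01  9.74366890e-01 -6.53736666e-04 -2.55099626e-04] [ 0.0442679  -0.00424345 -0.16187148]
top track_end 0.91 [143.1 192.6] [0.5972 0.2541 0.02  ]
top knob_axis 0.79 [195.4 223.1] [0.5092 0.1061 0.098 ]
top knob_axis 0.69 [204.1 205.4] [0.5523 0.0851 0.098 ]
top knob_axis 0.29 [386.3 246. ] [ 0.4499 -0.3519  0.098 ]
top keeper 0.74 [192.9 184.5] [0.6114 0.1187 0.055 ]
top car 0.97 [261.2 120.3] [ 0.7885 -0.0576  0.02  ]
top car 0.89 [326.5 162.1] [ 0.6727 -0.2275  0.02  ]
top car 0.61 [315.5 250.2] [ 0.4433 -0.1921  0.02  ]
scene track_end 0.62 [380.8 230.6] [0.5958 0.2523 0.02  ]
scene knob_axis 0.66 [325.3 174.9] [0.5062 0.1131 0.098 ]
scene keeper 0.58 [324.8 223.3] [0.6107 0.1176 0.055 ]
scene car 0.89 [168.5 245.3] [ 0.683  -0.2295  0.02  ]
scene car 0.89 [281.7 148.5] [0.3623 0.0074 0.02  ]
scene car 0.77 [275.8 232.3] [0.625  0.0099 0.02  ]
scene fixture 0.67 [310.4 214.8] [0.5561 0.0911 0.    ]
```

View pics/top0.png

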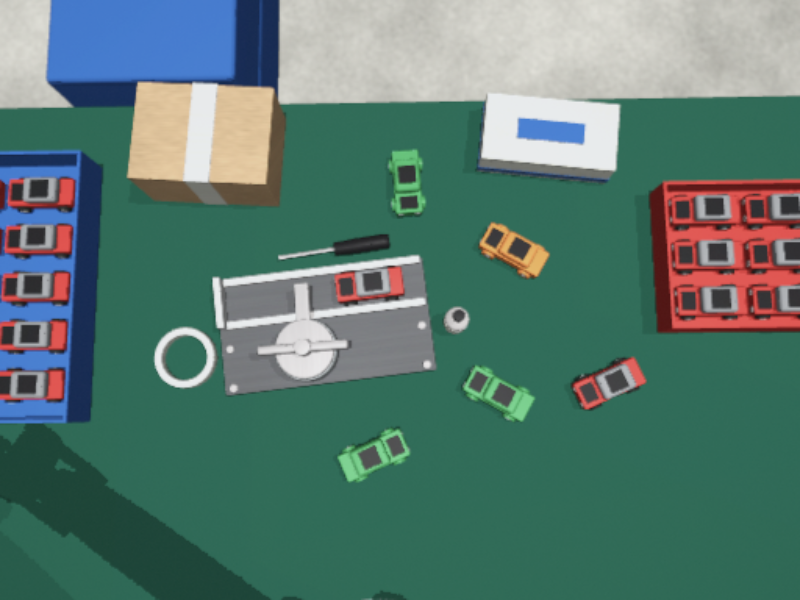

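View pics/scene0.png

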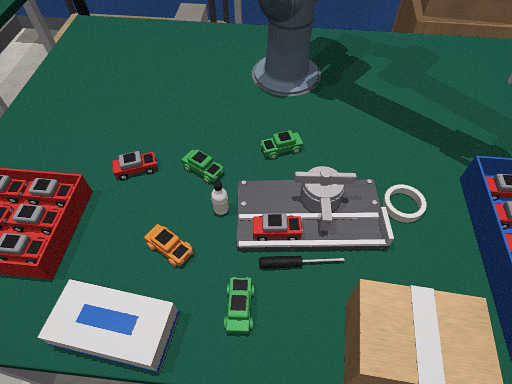

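The top picture shows the fixture at about (325,325) in the 800x600 image. The knob is at (303,347), the keeper points up across the track at (302,300), and the red car is in the track at (370,284). The end stop is at the left, about (219,300). The scene view agrees: the track car is at (276,226) and the other red car on the bench is the spare. Next I take a closer look from above the knob.

```bash
cat >> h.py <<'E'
def q(a): return (R.from_euler('z',a)*R.from_euler('x',np.pi)).as_quat()
E
python3 - <<'E'
from h import *
yaw=.112; kn=np.array([.512,.112])
ok={}
for s in(1,-1):
  for w in(1,-1):
    out=[]
    for th in(-.25,0,1.75):
      A=yaw+th; p=[*(kn+w*.046*np.array([-np.sin(A),np.cos(A)])),.115]
      j=manip.ik(p,q(A+s*np.pi/2)); out.append(None if j is None else np.round(j,2))
    print(s,w,out)
# view pose
for s in (1,-1):
  ux=np.array([-np.sin(yaw),np.cos(yaw)])*s
  p=[*(kn+.0*ux),.33]; print(s, manip.ik(p,q(yaw+s*np.pi/2)))
E
```

```text
1 1 [array([ 0.09,  0.13,  1.92, -0.  ,  1.09,  0.22]), array([ 0.09,  0.11,  1.94, -0.  ,  1.09, -0.02]), array([-0.03, -0.02,  2.07,  0.  ,  1.09, -1.89])]
1 -1 [array([-0.09,  0.06,  2.  , -0.  ,  1.09,  0.05]), array([-0.09,  0.08,  1.97, -0.  ,  1.09, -0.2 ]), array([ 0.02,  0.19,  1.84,  0.  ,  1.1 , -1.84])]
-1 1 [None, None, array([-0.03, -0.02,  2.07, -0.  ,  1.09,  1.25])]
-1 -1 [None, None, array([ 0.02,  0.19,  1.84, -0.  ,  1.1 ,  1.3 ])]
1 [-1.17202551e-03 -1.21868786e-01  1.76147482e+00  0.00000000e+00
  1.50198662e+00 -1.13172026e-01]
-1 None
```

Run:
```python
from h import *
yaw=.112; kn=np.array([.53,.10])
manip.goto([*kn,.33],q(yaw+np.pi/2)); manip.dwell(.3)
T=pose("wrist"); img=vision.get_image("wrist"); np.save('T1.npy',T); np.save('w1.npy',img)
Z=dict(track_end=.02,knob_axis=.098,keeper=.055,car=.02,fixture=0)
D={}
for l,z in Z.items():
    for r in models.place_of(l,"wrist")[:2]: print(l,round(r['score'],2),np.round(r['point'],1),back("wrist",r['point'],z,T).round(4))
# overlay predicted geometry from hypothesis
def draw(te,yaw,col):
  c,s=np.cos(yaw),np.sin(yaw)
  W=lambda P:np.array([[te[0]+c*(x-45e-3)-s*(y-.16),te[1]+s*(x-45e-3)+c*(y-.16),z] for x,y,z in P])
  for P in ([(-.105,-.175,.02),(.085,-.175,.02),(.085,.175,.02),(-.105,.175,.02)],
            [(.015,-.175,.03),(.015,.16,.03),(.075,.16,.03),(.075,-.175,.03)],
            [(-.05+.05*np.cos(t),.03+.05*np.sin(t),.07) for t in np.linspace(0,6.28,40)],
            [(-.05+.047*np.cos(t),.03+.047*np.sin(t),.0845) for t in np.linspace(0,6.28,40)],
            [(-.057,-.04,.112),(-.043,-.04,.112),(-.043,.10,.112),(-.057,.10,.112)]):
    cv2.polylines(o,[np.round(proj("wrist",W(P),T)*1.5).astype(int)],True,col,1)
o=cv2.resize(img,None,fx=1.5,fy=1.5); draw([.5965,.2532],.112,(255,0,255)); save(o,"w1")
print(manip.sense()['time_s'])
```

```text
track_end 0.75 [319.8  51.7] [0.591  0.2499 0.02  ]
knob_axis 0.57 [244.8 159.4] [0.512  0.1123 0.098 ]
keeper 0.76 [317.5 160.3] [0.6031 0.1155 0.055 ]
car 0.93 [311.5 230.4] [0.6167 0.0092 0.02  ]
car 0.9 [187.4 333.8] [ 0.4487 -0.1828  0.02  ]
fixture 0.97 [284.3 169. ] [0.5676 0.0909 0.    ]
3.2417
```

View pics/w1.png

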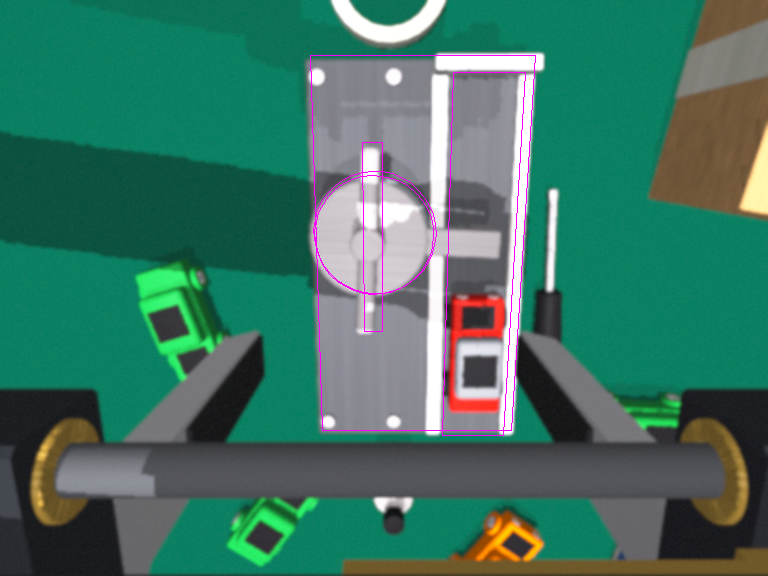

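The wrist picture shows the bar from (371,150) to (364,328), leaning about 0.045 rad clockwise. The rails match the predicted yaw, with an x offset of about 2.7 mm. The knob axis comes out near (0.513, 0.1125), which agrees with the network. I'll grip the +y wing and do one stroke.

```bash
cat >> h.py <<'E'
YAW=.112; KN=np.array([.513,.1125]); RAD=.048
def wp(th,z=.116,r=RAD):
    A=YAW+th; return [*(KN+r*np.array([-np.sin(A),np.cos(A)])),z], q(A+np.pi/2)
def turn(th,rate=.04,uf=25):
    p,o=wp(th); hit=manip.move_l(p,o,rate=rate,until_force=uf)
    return hit
def now():
    s=manip.sense(); d=np.array(s['position'][:2])-KN
    return dict(t=s['time_s'],th=round(np.arctan2(-d[0],d[1])-YAW,3),F=np.round(s['ft_force'],1),Mz=round(s['wrist_torque'][2],2),gap=round(s['finger_gap'],4),g=round(s['gripper_force'],1))
E
python3 - <<'E'
from h import *
p,o=wp(-.045,.2); manip.goto(p,o); print(now())
p,o=wp(-.045); print(manip.move_l(p,o,rate=.12,until_force=15)); print(now())
manip.close(); print(now())
for th in(.08,.20): print(turn(th)); manip.dwell(.15);print(now())
manip.dwell(.15)
for th in(.03,-.1,-.19): print(turn(th)); manip.dwell(.15);print(now())
manip.dwell(.15);print(now())
E
```

```text
{'t': 3.875, 'th': np.float64(-0.065), 'F': array([ 0.1, -0. ,  1. ]), 'Mz': np.float64(-0.05), 'gap': 0.0941, 'g': 0.0}
False
{'t': 4.725, 'th': np.float64(-0.063), 'F': array([-0.6, -0.7,  0.1]), 'Mz': np.float64(-0.01), 'gap': 0.0941, 'g': 0.0}
{'t': 5.925, 'th': np.float64(-0.037), 'F': array([-2.9, -1.1,  2. ]), 'Mz': np.float64(-0.11), 'gap': 0.0136, 'g': 30.0}
False
{'t': 6.375, 'th': np.float64(0.093), 'F': array([-5.2, -0.3,  4.4]), 'Mz': np.float64(-0.04), 'gap': 0.0135, 'g': 30.0}
False
{'t': 6.8167, 'th': np.float64(0.213), 'F': array([-7.1, -0.7,  4.6]), 'Mz': np.float64(-0.08), 'gap': 0.014, 'g': 30.0}
False
{'t': 7.4667, 'th': np.float64(0.028), 'F': array([-1.8,  1.3,  1.7]), 'Mz': np.float64(-0.39), 'gap': 0.0136, 'g': 30.1}
False
{'t': 7.925, 'th': np.float64(-0.101), 'F': array([-0.8,  0.1,  0. ]), 'Mz': np.float64(-0.34), 'gap': 0.0135, 'g': 30.1}
False
{'t': 8.3333, 'th': np.float64(-0.192), 'F': array([-0.2,  0.3, -0.9]), 'Mz': np.float64(-0.3), 'gap': 0.0137, 'g': 30.1}
{'t': 8.4833, 'th': np.float64(-0.191), 'F': array([-0.6, -0.3, -1.1]), 'Mz': np.float64(-0.34), 'gap': 0.0136, 'g': 30.0}
```

Run:
```python
from h import *
for i in range(7):
    th=(.22,-.2)[i%2]
    h1=turn((.01+.0*th)); h=turn(th,uf=20); manip.dwell(.35); n=now(); print(h1,h,n['t'],n['th'],n['F'],n['Mz'],n['gap'])
```

```text
False False 9.625 0.232 [-7.  -0.3  3.8] -0.12 0.0134
False False 10.775 -0.203 [ 0.3 -0.9 -1.1] -0.31 0.0139
False False 11.925 0.232 [-6.6 -0.6  2.4] -0.1 0.0139
False False 13.075 -0.202 [-0.9 -1.  -1.3] -0.26 0.0139
False False 14.225 0.231 [-6.5 -1.6  2.7] -0.16 0.0136
False False 15.375 -0.203 [-1.4  0.1 -2.4] -0.3 0.0138
False False 16.525 0.231 [-7.  -1.3  1.1] -0.13 0.0137
```

Run:
```python
from h import *
manip.dwell(.1)
for th in (.32,.45,.65,.85,1.05,1.25,1.45,1.58,1.64,1.69,1.73):
    h=turn(th,rate=.05,uf=18); n=now(); print(th,h,n['t'],n['th'],n['F'],n['Mz'],n['gap'])
    if h: break
```

```text
0.32 False 16.875 0.33 [-6.5 -0.9  2. ] -0.21 0.0136
0.45 False 17.1583 0.463 [-6.5 -1.   1.9] -0.17 0.0136
0.65 False 17.5083 0.666 [-8.3 -1.   2.7] -0.15 0.0142
0.85 False 17.8583 0.868 [-10.4  -1.9   5.1] -0.15 0.0138
1.05 False 18.2083 1.069 [-10.6  -3.    5.6] -0.13 0.0141
1.25 False 18.5583 1.27 [-12.   -3.3   6.9] -0.11 0.014
1.45 False 18.9083 1.471 [-12.3  -5.5   7.7] -0.03 0.0136
1.58 False 19.1917 1.601 [-12.9  -6.3   6.7] 0.01 0.0138
1.64 False 19.4417 1.655 [-12.9  -5.4   8.3] -0.18 0.0137
1.69 False 19.6917 1.703 [-13.4  -6.    6.8] -0.19 0.0138
1.73 False 19.9417 1.726 [-13.1  -2.9   7. ] -0.35 0.0135
```

Run:
```python
from h import *
manip.open_jaws()
s=manip.sense();p=np.array(s['position']); manip.move_l([p[0],p[1],.2],rate=.15)
manip.goto([.53,.06,.33],q(.112+np.pi/2)); manip.dwell(.3)
T=pose("wrist"); img=vision.get_image("wrist")
for l,z in dict(track_end=.02,knob_axis=.098,keeper=.055,car=.02).items():
    for r in models.place_of(l,"wrist")[:2]: print(l,round(r['score'],2),np.round(r['point'],1),back("wrist",r['point'],z,T).round(4))
o=cv2.resize(img,None,fx=1.5,fy=1.5)
te=np.array([.593,.2525]);c,s_=np.cos(.112),np.sin(.112)
W=lambda x,y,z:[te[0]+c*(x-.045)-s_*(y-.16),te[1]+s_*(x-.045)+c*(y-.16),z]
for P in ([(.015,-.175,.03),(.015,.16,.03),(.075,.16,.03),(.075,-.175,.03)],[(.045,-.175,.02),(.045,.16,.02)]):
    cv2.polylines(o,[np.round(proj("wrist",[W(*x) for x in P],T)*1.5).astype(int)],True,(255,0,255),1)
save(o,"w2"); print(manip.sense()['time_s'])
```

```text
track_end 0.97 [325.7  17.3] [0.5922 0.2502 0.02  ]
knob_axis 0.64 [288.9 145.7] [0.5601 0.0932 0.098 ]
keeper 0.87 [238.1  43.3] [0.4888 0.2017 0.055 ]
keeper 0.27 [263.9 281.6] [ 0.5548 -0.1013  0.055 ]
car 0.93 [424.6 252.4] [ 0.7874 -0.0462  0.02  ]
car 0.85 [315.2 203.7] [0.6158 0.0092 0.02  ]
23.95
```

View pics/w2.png

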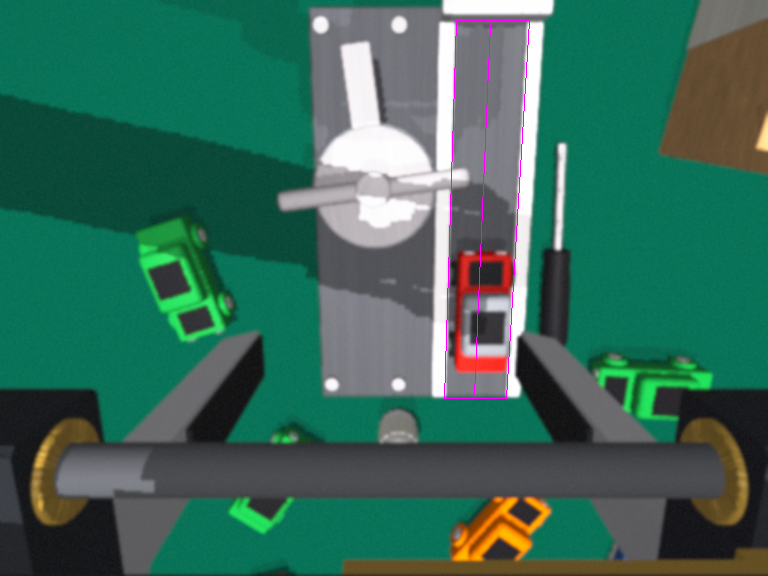

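The keeper is swung clear, with its toe at (357,50) and an angle of about 1.7 rad. The rails match the overlay, and the car's tail is at about (482,370) near the open end. Next I push the car by its tail with closed fingers.

Run:
```python
from h import *
te=np.array([.593,.2525]); u=np.array([np.sin(YAW),-np.cos(YAW)])
P=lambda d,z=.063:[*(te+u*d),z]
Q=q(YAW+np.pi/2)
manip.close()
manip.goto(P(.325,.15),Q); print(now()['F'])
print(manip.move_l(P(.325),rate=.1,until_force=8))
def st(l):
    s=manip.sense(); print(l,s['time_s'],np.round((np.array(s['position'][:2])-te)@u,4),np.round(s['ft_force'],1))
st('down')
for d in(.27,.20,.135):
    h=manip.move_l(P(d),rate=.05,until_force=12); st(h)
    if h: break
else:
    h=manip.move_l(P(.105),rate=.02,until_force=7); st(h)
img=vision.get_image("wrist"); save(cv2.resize(img,None,fx=1.5,fy=1.5),"w3")
```

```text
[ 0.1 -0.4 -0. ]
False
down 27.3417 0.3253 [-1.1  0.1  0.3]
False 28.5917 0.2698 [ 0.  -1.2  0.2]
False 30.1417 0.2001 [-0.1  0.4 -0.5]
False 31.5917 0.1349 [-0.1 -0.1 -0.2]
True 32.4333 0.1208 [ 0.4 -0.7  0.9]
```

View pics/w3.png

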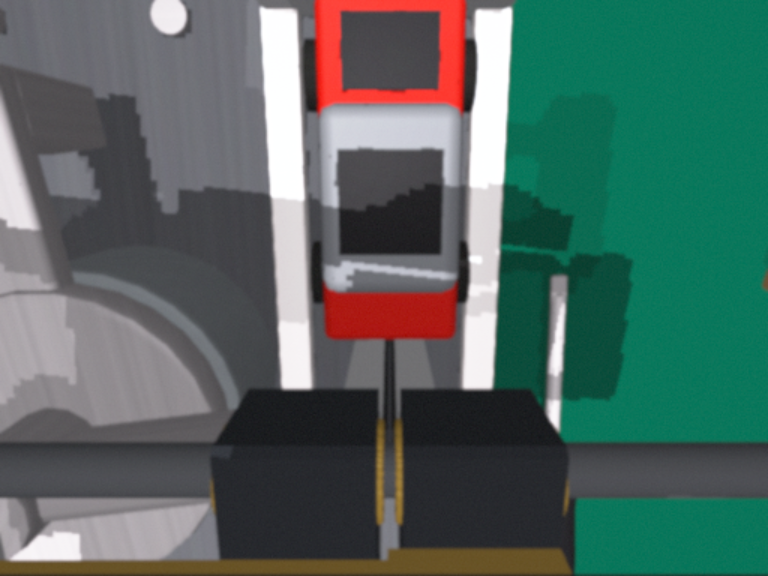

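The car is straight between the rails, with its tail at (390,335) and the fingers just behind it. I'll press again gently to confirm the nose is seated, then retreat and check from above.

Run:
```python
from h import *
te=np.array([.593,.2525]); u=np.array([np.sin(YAW),-np.cos(YAW)])
P=lambda d,z=.063:[*(te+u*d),z]
def st(l):
    s=manip.sense(); print(l,s['time_s'],np.round((np.array(s['position'][:2])-te)@u,4),np.round(s['ft_force'],1))
for i in range(2):
    h=manip.move_l(P(.105),rate=.01,until_force=7); st(h); manip.dwell(.2); st('hold')
manip.move_l(P(.16),rate=.05); manip.move_l(P(.16,.2),rate=.2)
manip.goto([.56,.12,.3],q(YAW+np.pi/2)); manip.dwell(.3)
img=vision.get_image("wrist"); save(cv2.resize(img,None,fx=1.5,fy=1.5),"w4"); save(vision.get_image("scene"),"s4");st('')
```

```text
True 33.0 0.1207 [ 0.8 -0.2  2.1]
hold 33.2 0.1208 [-0.2 -1.   0.6]
True 33.7083 0.1207 [1.2 0.3 0.1]
hold 33.9083 0.1207 [-0.2 -0.4 -0.6]
 36.6083 0.1282 [0.5 0.1 0.3]
```

View pics/w4.png

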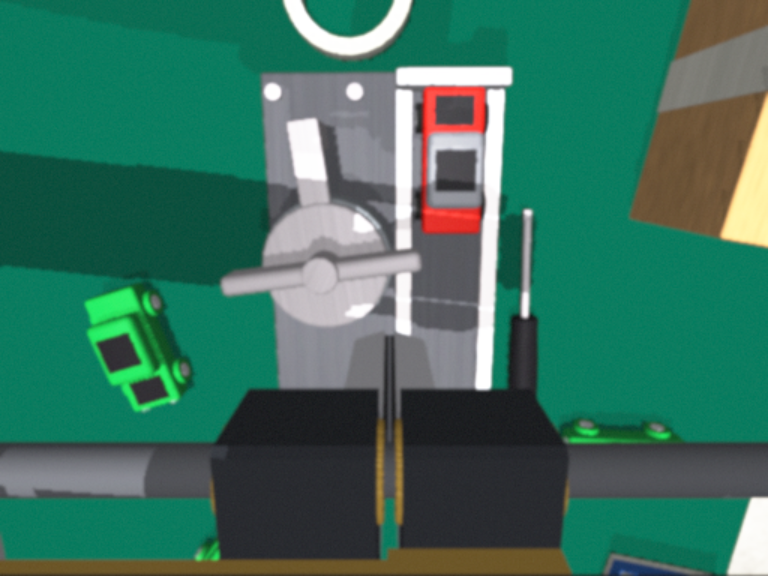

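View pics/s4.png

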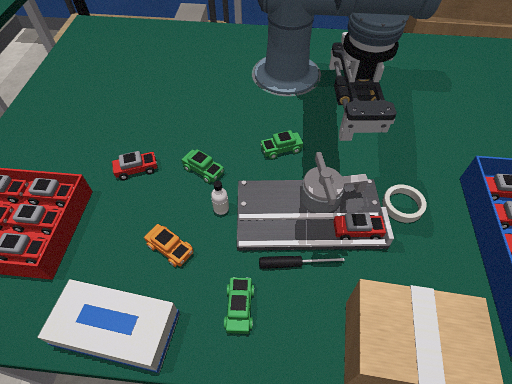

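The car's nose meets the end stop at (455,87). The keeper is open at (305,125), the gripper is clear, and everything else is where it was.

```bash
python3 -c "
from h import *
print(manip.job_done())"
```

```text
the job is handed in; nothing more can be done
None
```

The job is handed in at about 37 s on the robot's clock: the knob was worked loose with nine alternating strokes and turned to about 1.7 rad, and the car was slid along the bed until its nose met the end stop; the arm is clear and nothing else was moved.

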